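# Clamp the reglued tool block at the red ratchet tooth

### The arm

A 6-joint arm with a two-finger parallel gripper is mounted at the origin on a cart in front of the work surface, level with it; the furniture and walls round the work are solid. World frame = base frame: x ahead of the robot, y to its left, z up, the work surface at z = 0. Lengths are in m, angles in rad, forces in N, time in s.
With the tool pointing down it reaches from about 0.3 to 1 m from the base axis. Payload 5.1 kg.
Tool frame: the origin (TCP) lies at the very end of the fingers, on their centre line; the grasp point (between the pads) lies behind it (robot.tcp_to_grasp is the z of the grasp point in the tool frame, in m); z points along the fingers, y is the direction in which the jaws open and shut (so a half turn about z gives the same grasp; the last joint's range is limited). The gripper opens to 95 mm and grips with 3 to 60 N. Pads are 20 mm wide; open, the fingers measure 119 mm over their backs; the gripper's body (75 mm by 180 mm) begins 59 mm behind the grasp point.
Start: joints at [-1.245, 0.124, 1.65, -0, 1.367, -0.083], TCP at [0.258, -0.596, 0.215] pointing down, gripper open.
Joint ranges: [-2.61, 2.61], [-1.02, 2.33], [0.03, 2.71], [-1.35, 4.49], [0.32, 2.68], [-2.91, 2.91]. Speed limits (rad/s): [2.57, 2.57, 3.14, 3.14, 3.14, 3.14].

### API

Orientations are given as a unit quaternion [w, x, y, z].
In Python, from cell import robot, snapshot, camera_info, silhouettes gives the robot as it stands. The module is installed in compiled form; this text tells all that it offers.
- The arm moves only by the shell command python3 -m inch 'ROWS' [OPENING]. ROWS is JSON, a list that holds one entry, the list of rows, each a list of 4 numbers: the shift along the tool's x, y, z in mm, then the turn about the tool's z in degrees. A call has 1 to 20 rows; each row shifts and turns the commanded pose from where the row before left it, along the tool's axes as they then stand; what a row does not reach is not made up. A row lasts 1/8 s, in which the tool goes at most 62.5 mm and 10.7 degrees, less where a joint would pass 70% of its speed; a pose out of reach is approached as far as the arm can. A call with a gripper value outside its range is refused whole. OPENING is the closure, from 0 (fully open) to 1 (shut), set as the call begins (- or left out, the last holds). The fingers move at their own pace and stop on an object; the grip force is fixed at half the most. Time passes only in rows, so rows that do not move let the fingers close. It gives the time, the measured TCP pose, the force and the opening at its end, in the units of the state.
- robot.get_obs(): the state, without advancing time (a new reading comes with each control period).
- snapshot(name): name is "side" or "top"; returns (picture, depth): 480x640x3 uint8, red, green, blue; 480x640 float32, m along the optical axis (not along the pixel's ray), 0 where there is no reading.
- camera_info(name): a dict with "camera_matrix" (3x3 intrinsics, pixels), "R" (3x3) and "t" (3): a world point X has camera coordinates R X + t. Camera axes: x right, y down, z forward; pixel columns grow to the right and rows downward; lengths in m; the calibration is good to about 2 mm. A picture is of the moment at which its call begins. camera_info takes no time and is no camera call.
- robot.finish_job(): hands the job in, once; it reports no verdict.
Trained networks look in the newest picture that a camera, given by its name, has taken for a name from the list of things; names that differ only in an ending like _2 or _b are one class to them, and where a whole thing is asked for, a point or a joint stands for the part that bears it (a point fixed in the world has none). Each returns a list of dicts, best first, with "p" (0 to 1); they miss things now and then, are a little off and sometimes report something else, mostly with a low value. They report only what shows in the picture. A call takes as long as a camera call. They do not tell look-alikes from the thing itself.
- silhouettes(camera, label): "pixels" (480x640 bool, what is visible of it) and "xy" ([column, row] in pixels, amid what is visible of it).
The state is a dict: "time": time; "qpos": joint angles; "qd": joint speeds; "effort": joint torques, N m; "position": TCP position; "ee_rot": TCP orientation; "wrist_force": force on the tool from outside, world axes, zero at the start; "wrist_torque": the same for the moment, N m; "width": finger opening in m.
Only numpy, scipy, OpenCV 4.12 (cv2) and the standard library are available. Lean on these libraries where they do the work, as an engineer would, in place of code of your own. Each camera call takes 0.05 s, during which the arm holds its last target. There are 200 camera calls.

### The job

The beech tool block has just been reglued and has to sit in the grey ratchet clamp until the glue sets. Stand it upright on the clamp's bed, square between the two cork-faced jaws and centred across them, then turn the black T-knob clockwise (seen from above) until the red tooth has passed under the brass pawl and the pawl has dropped in behind it, and let go there: the red tooth gives the right gluing pressure, one tooth less leaves the joint loose and one more starves it of glue. Leave the other things on the bench where they are.

Things in the scene. Friction and masses are not known exactly. Their poses are not given: they have to be found in the camera images.
- beech_block: Beech block with four drilled holes in its top, 52 x 52 mm and 42 mm tall, 0.12 kg, loose, standing upright on the worktop. Origin: centre of its underside; z up, x and y square to its sides.
- glue_clamp: Grey ratchet clamp, fixed to the worktop, 84 mm (its x) by 262 mm (its y). Origin: centre of its footprint, on the worktop; z up. y runs from the fixed jaw (cork face at y = -100 mm, 58 mm wide, top 56 mm above the worktop) along a flat bed (top 12 mm above the worktop) to the knob's spindle at x = 0, y = +85 mm.
- clamp_bay (a point): The middle of the block's underside goes here: on the bed, 12 mm above the worktop, x = 0, y = -67 mm in the clamp; axes as the clamp's. Before winding the gap between the cork faces is 65 to 72 mm and starts 33 mm to the -y side of this point. Clamped, the block lies against the fixed jaw, its middle 7 mm to the -y side.
- press_pad: Sprung pressure pad on the moving jaw: plate with a cork face, 48 mm wide in x, 15 to 51 mm above the worktop. Axes as the clamp's; its origin is the clamp's moved by the jaw's travel. It advances to -y by 6.3 mm a tooth; from the block on it springs back on its pins (1.5 N/mm, about 9 N at the red tooth).
- pad_face (a point): Middle of the pressure pad's cork face, 33 mm above the worktop; axes as the clamp's.
- knob_grip (a point): On the knob's axis, 88 mm above the worktop, the height to grip. The black T-knob is a bar 58 mm long, 14 mm thick, 73 to 99 mm above the worktop. Axes turn with it: x along the bar, y across its thickness (grip across y), z up. Below it the ratchet wheel (66 mm diameter) and the pawl reach up to 59 mm.
- ratchet_knob (a joint): Turn of knob and wheel, rad, growing clockwise from above; 12 teeth of 0.524. Starts caught at 0 or 0.524; the red tooth is caught at 2.094. A light spring turns it back until the pawl stops it at the last tooth passed: go about half a tooth past, then let go. May be let go and regripped between strokes. Takes 0.06 Nm, up to 0.3 Nm with the pad on the block. End stop 3.3.
- pawl (a joint): Brass pawl, rad: -0.05 to 0.05 when it lies in a tooth gap, 0.15 on a tooth's tip; a light spring pushes it in. Lifting it by its tail (to 0.2) frees the wheel, which then springs back to 0.
- pawl_nose (a point): Nose of the brass pawl, at the wheel's rim half way between the clamp's -x and -y sides, 54 mm above the worktop.
- glue_bottle: Bystander: the white squeeze bottle with a red and blue label, 98 mm tall; leave it alone. Origin: centre of its underside.
- brush: Bystander: the flat wooden brush, 92 mm long, lying; leave it alone. Origin: centre of its underside.
- cork: Bystander: the small roll of cork, 28 mm wide, 18 mm tall; leave it alone. Origin: centre of its underside.
Not all that is in view belongs to the job. Of the things that look like the beech_block, take the one that is farthest to the robot's right at the start.

How it is judged:
By the outcome, as a careful person would: the job done as asked, in the order asked, and still so for the second after the job is handed in, with the robot touching nothing.
It also fails if it takes over 58 s, if anything falls off the work surface, if the arm or the gripper's body presses on something with over 40 N, if the wrist force passes 120 N, or if a joint passes its speed limit or range.

## Working session

There is one attempt and no reset: what is moved stays moved. The work goes in short steps, Python scripts to look and compute and a shell command to move; the robot and the scene stay as the last step left them, time stands still between calls to the robot, and variables do not carry over. Pictures are saved under pics/ and viewed, about 8 in all and at most 12, crops included, and the job is handed in when it is done.

```bash
mkdir -p pics; cat > h.py <<'E'
import numpy as np, cv2, json
from cell import robot, snapshot, camera_info, silhouettes
def cloud(cam,d):
    c=camera_info(cam);K=np.array(c["camera_matrix"]);R=np.array(c["R"]);t=np.array(c["t"]).ravel()
    v,u=np.mgrid[:480,:640]
    P=np.stack([(u-K[0,2])/K[0,0]*d,(v-K[1,2])/K[1,1]*d,d],-1)
    return (P-t)@R
def proj(cam,X):
    c=camera_info(cam);K=np.array(c["camera_matrix"]);p=K@(np.array(c["R"])@np.array(X)+np.array(c["t"]).ravel());return p[:2]/p[2]
def save(n,im): cv2.imwrite(f"pics/{n}.png",im[...,::-1])
E
python3 - <<'E'
from h import *
a,d=snapshot("top");b,e=snapshot("side")
np.savez("s0.npz",a=a,d=d,b=b,e=e)
save("t0",a);save("s0",b)
o=robot.get_obs();print(o["position"],o["ee_rot"],o["width"],robot.tcp_to_grasp,o["time"])
P={"top":cloud("top",d),"side":cloud("side",e)}
for cam in P:
  for l in ["beech_block","glue_clamp","press_pad","knob_grip","pawl","glue_bottle","brush","cork"]:
    for s in silhouettes(cam,l):
      m=s["pixels"]&(( d if cam=="top" else e)>0); q=P[cam][m]
      print(cam,l,round(s["p"],2),np.round(s["xy"]),m.sum(),np.round(np.median(q,0),3) if len(q) else "",np.round(np.percentile(q[:,2],97),3) if len(q) else "")
E
```

```text
[ 0.25816493 -0.59589757  0.21351639] [-9.45158799e-04  9.79183030e-01  2.02977055e-01 -1.27923813e-04] 0.09557038527257042 -0.0188 0.1
top beech_block 0.93 [381. 332.] 1060 [ 0.307 -0.214  0.042] 0.045
top beech_block 0.9 [422. 273.] 1035 [ 0.409 -0.283  0.042] 0.045
top beech_block 0.55 [304. 241.] 275 [ 0.469 -0.083  0.045] 0.053
top glue_clamp 0.6 [293. 226.] 6917 [ 0.496 -0.063  0.046] 0.096
top press_pad 0.52 [307. 241.] 248 [ 0.469 -0.085  0.047] 0.053
top press_pad 0.45 [267. 188.] 914 [ 0.557 -0.017  0.06 ] 0.1
top knob_grip 0.94 [268. 188.] 952 [ 0.556 -0.017  0.06 ] 0.1
top pawl 0.46 [279. 208.] 119 [ 0.525 -0.036  0.057] 0.061
top glue_bottle 0.9 [368. 178.] 358 [ 0.569 -0.191  0.063] 0.099
top brush 0.83 [408. 195.] 388 [ 0.559 -0.268  0.008] 0.012
top cork 0.59 [194. 154.] 194 [0.631 0.123 0.017] 0.02
side beech_block 0.93 [408. 252.] 821 [ 0.304 -0.192  0.034] 0.044
side beech_block 0.61 [369. 228.] 764 [ 0.406 -0.272  0.031] 0.044
side glue_clamp 0.93 [276. 269.] 5925 [ 0.51  -0.035  0.029] 0.09
side press_pad 0.61 [310. 257.] 247 [ 0.466 -0.07   0.037] 0.052
side knob_grip 0.79 [245. 258.] 798 [ 0.556 -0.006  0.06 ] 0.1
side knob_grip 0.22 [367. 226.] 774 [ 0.407 -0.272  0.03 ] 0.044
side glue_bottle 0.95 [282. 224.] 525 [ 0.572 -0.184  0.048] 0.096
```

```bash
python3 - <<'E'
from h import *
z=np.load("s0.npz");a=z["a"]
save("t0c",cv2.resize(a[110:380,150:510],None,fx=2.2,fy=2.2,interpolation=cv2.INTER_CUBIC))
P=cloud("top",z["d"]);
for s in silhouettes("top","beech_block")[:2]:
  m=s["pixels"]&(abs(P[...,2]-.042)<.006);q=P[m]
  r=cv2.minAreaRect((q[:,:2]*1000).astype(np.float32));print("block",r,q[:,2].mean())
m=(P[...,2]>.085)&(P[...,2]<.105)&(abs(P[...,0]-.556)<.06)&(abs(P[...,1]+.017)<.06)
print("knob",cv2.minAreaRect((P[m][:,:2]*1000).astype(np.float32)),m.sum(),P[m].mean(0))
# clamp: bed etc: hull of points above 8mm near
m=silhouettes("top","glue_clamp")[0]["pixels"]&(P[...,2]>.006)&(P[...,2]<.02)
q=(P[m][:,:2]*1000).astype(np.float32);print("clamp bed",cv2.minAreaRect(q),m.sum())
m=silhouettes("top","glue_clamp")[0]["pixels"]&(P[...,2]>.052)&(P[...,2]<.058)
q=(P[m]*1000);print(q.shape,q.min(0),q.max(0))
E
```

```text
block ((306.9173278808594, -215.6499786376953), (52.024559020996094, 51.974857330322266), 3.478771686553955) 0.042104690446307005
block ((411.0401306152344, -285.7471923828125), (51.82742691040039, 51.95044708251953), 43.224525451660156) 0.042074897228107075
knob ((577.497802734375, -38.04606628417969), (35.677642822265625, 106.24456787109375), 34.98912811279297) 349 [ 0.56603269 -0.02189481  0.09622551]
clamp bed ((494.63494873046875, -65.57850646972656), (255.5699462890625, 84.28036499023438), 36.08405685424805) 2722
(851, 3) [ 380.83863224 -159.58369626   52.00372341] [618.97088482  38.65694264  57.99428604]
```

View pics/t0.png

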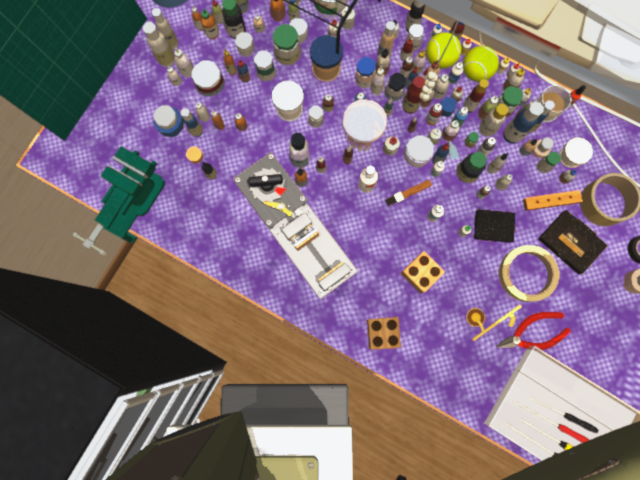

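View pics/t0c.png

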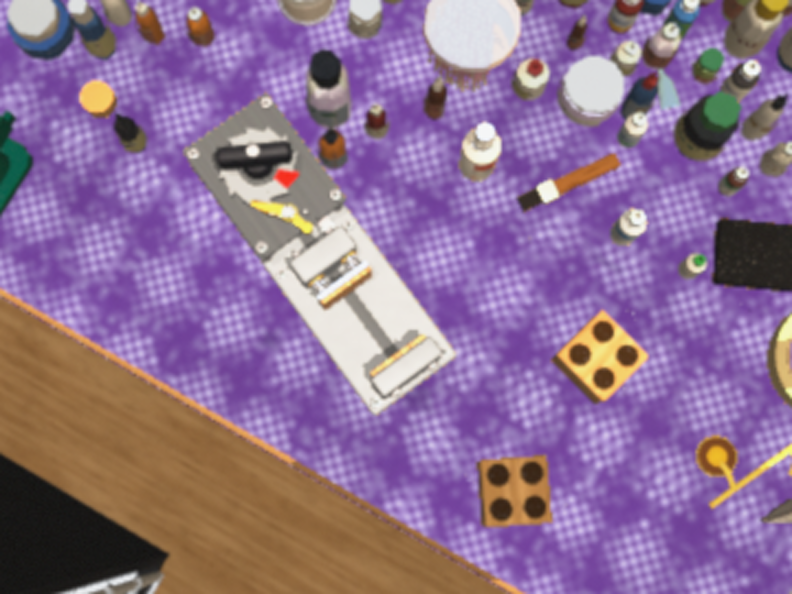

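The pictures show two look-alikes: four-hole blocks at px (422,273), world (0.411,-0.286), and at px (383,333), world (0.307,-0.216). The one farthest to the robot's right (lowest y) is (422,273), and the crop confirms four holes and a 52 mm square. The clamp has its knob at px (268,181) and its fixed jaw at px (333,277). The red tooth is at px (280,190). Next I'll refine the clamp pose.

```bash
python3 - <<'E'
from h import *
z=np.load("s0.npz")
for cam,k,im in(("top","d","a"),("side","e","b")):
  P=cloud(cam,z[k]);I=z[im].astype(int)
  near=np.hypot(P[...,0]-.495,P[...,1]+.066)<.17
  # block top in each cam
  m=(abs(P[...,2]-.042)<.004)&(np.hypot(P[...,0]-.411,P[...,1]+.286)<.05)
  print(cam,"block top",cv2.minAreaRect((P[m][:,:2]*1000).astype(np.float32)))
  th=np.radians(36.08);ey=np.array([np.cos(th),np.sin(th)]);ex=np.array([ey[1],-ey[0]])
  D=P[...,:2]-[.4946,-.0656];X=D@ex*1000;Y=D@ey*1000;Z=P[...,2]*1000
  b=(Z>9)&(Z<15)&(abs(X)<50)&(abs(Y)<140)
  print("bed/plate ext X",np.percentile(X[b],[.3,99.7]),"Y",np.percentile(Y[b],[.3,99.7]),Z[b].mean())
  for y0 in(-120,-80,-60,-30,0,60,100):
    s=b&(abs(Y-y0)<10); 
    if s.sum()>5: print("  y",y0,np.round([X[s].min(),X[s].max()],1),s.sum(),np.round(Z[s].mean(),1))
  f=(Z>52)&(Z<60)&(abs(X)<32)&(Y<-70)&(Y>-140); print("fixed jaw top X",X[f].min(),X[f].max(),"Y",Y[f].min(),Y[f].max(),f.sum())
  f=(Z>46)&(Z<58)&(abs(X)<32)&(Y<20)&(Y>-60)
  print("mov jaw X",X[f].min(),X[f].max(),"Y",np.percentile(Y[f],[0,1,3,10,50,99]),f.sum())
  f=(Z>93)&(Z<103)&(np.hypot(X,Y-85)<36); r=cv2.minAreaRect(np.stack([X[f],Y[f]],1).astype(np.float32));print("knob(clampXY)",r,Z[f].mean(),f.sum())
  f=(I[...,0]>190)&(I[...,1]<80)&(I[...,2]<80)&near&(Z>20)
  if f.sum():
    print("red",X[f].mean(),Y[f].mean(),Z[f].mean(),f.sum(),"ang",np.degrees(np.arctan2(Y[f].mean()-85,X[f].mean())))
E
```

```text
top block top ((410.90106201171875, -285.8354187011719), (51.870670318603516, 51.804603576660156), 42.776878356933594)
bed/plate ext X [-41.93933047  41.43609044] Y [-127.2991879   104.27399259] 11.848987661478262
  y -120 [-41.7  41.2] 183 12.0
  y -80 [-42.2  41.5] 481 11.9
  y -60 [-42.1  41.3] 459 11.9
  y -30 [-42.1  41.7] 260 11.8
  y 0 [-41.9  40.8] 150 11.9
  y 60 [-41.9  48.3] 7 11.7
fixed jaw top X -28.748130706180415 28.604037077818592 Y -122.88328137874409 -100.94250419253771 367
mov jaw X -26.19335684940236 25.807933163895694 Y [-36.07941009 -35.74465557 -35.24866184 -32.96069416  -6.92310477
  17.4222483 ] 497
knob(clampXY) ((-0.3075733184814453, 83.42610168457031), (15.202898025512695, 56.291969299316406), 58.146236419677734) 97.66703601998157 276
red 13.053016469541655 62.62508605723606 57.47841589735775 39 ang -59.741684124555576
side block top ((410.774169921875, -285.546875), (54.881187438964844, 55.3428840637207), 43.96506118774414)
bed/plate ext X [-44.14757279  39.15250704] Y [-124.95395891  133.52439859] 12.278818133488313
  y -120 [-44.3 -20.3] 52 12.2
  y -80 [-43.9  41.5] 248 12.4
  y -60 [-43.4  39.2] 246 12.4
  y -30 [-44.   39.3] 131 12.3
  y 0 [-43.8  27.9] 106 12.3
  y 60 [-42.8   6.7] 175 12.3
  y 100 [-43.7   7. ] 176 12.4
fixed jaw top X -31.811290107741183 26.605073056523832 Y -122.0159552248577 -100.19457140663216 176
mov jaw X -28.218003091896385 24.26418133484101 Y [-35.2804278  -34.86063048 -34.00497512 -31.91511535  -5.69748876
  17.97084442] 268
knob(clampXY) ((-2.2572803497314453, 84.33485412597656), (14.684104919433594, 55.29447937011719), 57.1927490234375) 97.83631005015685 156
```

```bash
cat > go.py <<'E'
import sys
from h import *
from scipy.spatial.transform import Rotation as Ro
x,y,z,yaw=map(float,sys.argv[1:5]);o=robot.get_obs();w,a,b,c=o["ee_rot"];M=Ro.from_quat([a,b,c,w]).as_matrix()
cy=np.degrees(np.arctan2(M[1,0],M[0,0]));d=M.T@(np.array([x,y,z])-o["position"])*1000
print("t",round(o["time"],2),"pos",np.round(o["position"],4),"yaw",round(cy,2),"w",round(o["width"],4),"tilt",np.round(M[:,2],3),"shift mm",np.round(d,1),"turn",round((cy-yaw+180)%360-180,1),"F",np.round(o["wrist_force"],1))
E
python3 go.py .411 -.2857 .15 43.1
python3 - <<'E'
from h import *
P=cloud("top",np.load("s0.npz")["d"]);r=np.hypot(P[...,0]-.562,P[...,1]+.016)*1000
az=np.degrees(np.arctan2(P[...,1]+.016,P[...,0]-.562))
for lo in range(35,115,10):
  m=(r>=lo)&(r<lo+10)&(P[...,2]>.06)
  if m.sum(): i=np.argmax(np.where(m,P[...,2],0));print(lo,m.sum(),np.round(P.reshape(-1,3)[i],3),"az",np.round(np.percentile(az[m],[0,50,100])))
E
```

```text
t 1.05 pos [ 0.2583 -0.5964  0.2146] yaw 23.42 w 0.0949 tilt [-0.  0. -1.] shift mm [ 263.6 -224.4   64.7] turn -19.7 F [ 0.2 -0.7  0.6]
35 5 [ 0.528 -0.031  0.061] az [-158. -150. -141.]
45 3 [ 0.526 -0.043  0.061] az [-147. -144. -143.]
55 32 [ 0.584 -0.074  0.081] az [-145.  -70.  -39.]
65 121 [ 0.617 -0.067  0.115] az [-72. -43. -33.]
75 160 [ 0.619 -0.065  0.119] az [-54. -47. -30.]
85 119 [ 0.632 -0.08   0.116] az [-53. -45. -32.]
95 24 [ 0.635 -0.078  0.111] az [-66. -47. -39.]
105 27 [0.597 0.092 0.079] az [-65.  72.  75.]
```

```bash
python3 -m inch '[[[38,-32,9,0],[38,-32,9,0],[38,-32,9,0],[38,-32,9,0],[38,-32,9,0],[38,-32,9,0],[36,-32,11,0],[0,0,0,-9.9],[0,0,0,-9.8],[0,0,0,0],[0,0,0,0]]]' 0; python3 go.py .411 -.2857 .009 43.1
```

```text
time: 2.42
position: [0.4115, -0.2861, 0.1498]
ee_rot: [0.0, 0.931, 0.366, 0.0]
wrist_force: [0.1, -0.6, 0.7]
width: 0.0951
t 2.42 pos [ 0.4115 -0.2861  0.1498] yaw 42.97 w 0.0951 tilt [ 0. -0. -1.] shift mm [-1.000e-01 -7.000e-01  1.408e+02] turn -0.1 F [ 0.1 -0.6  0.7]
```

```bash
python3 -m inch '[[[0,-0.7,30,0],[0,0,35,0],[0,0,35,0],[0,0,25,0],[0,0,11,0],[0,0,5,0],[0,0,0,0],[0,0,0,0]]]' 0; python3 -m inch '[[[0,0,0,0],[0,0,0,0],[0,0,0,0],[0,0,0,0],[0,0,0,0],[0,0,0,0]]]' 1;  python3 -m inch '[[[0,0,-10,0],[0,0,-20,0],[0,0,-30,0],[0,0,-30,0],[0,0,0,3.5],[0,0,0,3.5],[0,0,0,0],[0,0,0,0]]]'; python3 go.py .4392 -.1050 .1 36.1
python3 - <<'E'
from h import *
a,d=snapshot("top");np.savez("s1.npz",a=a,d=d);P=cloud("top",d)
b,e=snapshot("side");i=proj("side",[.41,-.286,.1]).astype(int);i=[max(i[0],100),max(i[1],75)]
save("s1",cv2.resize(b[i[1]-75:i[1]+75,i[0]-100:i[0]+100],None,fx=3.5,fy=3.5))
E
```

```text
time: 3.42
position: [0.4118, -0.2861, 0.0098]
ee_rot: [0.001, 0.93, 0.367, 0.0]
wrist_force: [0.1, 0.4, 0.5]
width: 0.0948
time: 4.18
position: [0.4111, -0.2855, 0.0087]
ee_rot: [0.0, 0.93, 0.367, 0.0]
wrist_force: [-0.7, -0.4, -0.3]
width: 0.0519
time: 5.18
position: [0.411, -0.2854, 0.0988]
ee_rot: [-0.0, 0.951, 0.31, -0.0]
wrist_force: [0.5, 0.5, -1.1]
width: 0.052
t 5.17 pos [ 0.411  -0.2854  0.0988] yaw 36.17 w 0.052 tilt [-0.  0. -1.] shift mm [ 129.2 -129.    -1.2] turn 0.1 F [ 0.5  0.5 -1.1]
```

View pics/s1.png

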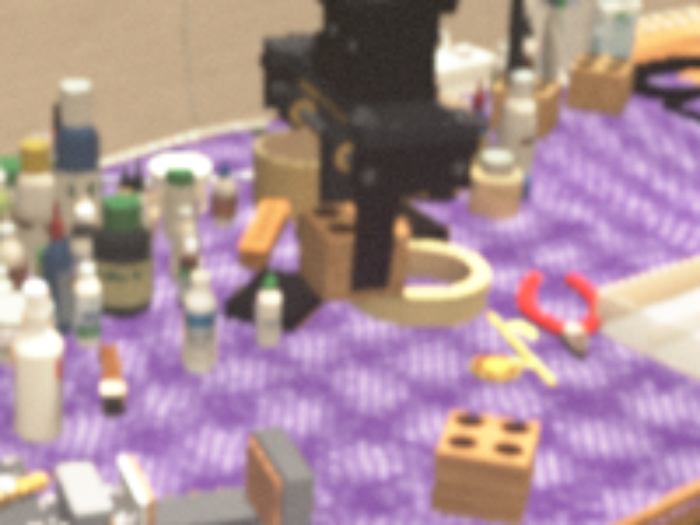

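Side crop: the block is held level between the fingers at crop px (345,250), and the other block is untouched at (487,465). Moving over the bay.

```bash
python3 -m inch '[[[30,-30,0,0],[34,-34,0,0],[34,-34,0,0],[20,-20,0,0],[11,-11,0,0],[0,0,0,0],[0,0,0,0]]]'; python3 go.py .4392 -.1050 .0215 36.1
python3 - <<'E'
from h import *
b,e=snapshot("side");a,d=snapshot("top")
i=proj("side",[.44,-.1,.06]).astype(int)
save("s2",cv2.resize(b[i[1]-75:i[1]+75,i[0]-100:i[0]+100],None,fx=3.5,fy=3.5,interpolation=cv2.INTER_CUBIC))
for cam,dd in(("side",e),("top",d)):
  P=cloud(cam,dd)
  for s in silhouettes(cam,"beech_block"):
    print(cam,s["p"],np.round(s["xy"]),np.round(np.median(P[s["pixels"]],0),3))
  th=np.radians(36.08);ey=np.array([np.cos(th),np.sin(th)]);ex=np.array([ey[1],-ey[0]])
  D=P[...,:2]-[.4933,-.0655];X=D@ex*1000;Y=D@ey*1000;Z=P[...,2]*1000
  m=(Z>95)&(Z<128)&(abs(X)<27)&(Y>-110)&(Y<-30)
  if m.sum()>9: print("block Y",np.percentile(Y[m],[1,10,50,90,99]),"X",np.percentile(X[m],[1,10,50,90,99]),m.sum())
E
```

```text
time: 6.15
position: [0.4393, -0.106, 0.0987]
ee_rot: [0.0, 0.951, 0.31, -0.0]
wrist_force: [-0.3, -0.3, -1.4]
width: 0.0517
t 6.15 pos [ 0.4393 -0.106   0.0987] yaw 36.09 w 0.0517 tilt [-0. -0. -1.] shift mm [ 0.5 -0.9 77.2] turn -0.0 F [-0.3 -0.3 -1.4]
side 0.85 [321. 224.] [ 0.441 -0.088  0.117]
side 0.57 [408. 248.] [ 0.304 -0.192  0.034]
block Y [-93.18992359 -89.42974052 -48.68034877 -41.7880183  -41.4049055 ] X [-26.80445291 -26.08967355 -24.28997803   8.22831894  20.81440018] 325
top 0.86 [382. 333.] [ 0.307 -0.214  0.042]
top 0.38 [408. 196.] [ 0.559 -0.268  0.008]
block Y [-94.0191024  -93.82705748 -93.59359508 -93.41309279 -93.26087279] X [-20.80736955 -18.2489574   -1.57373965  13.36022335  17.20651561] 52
```

View pics/s2.png

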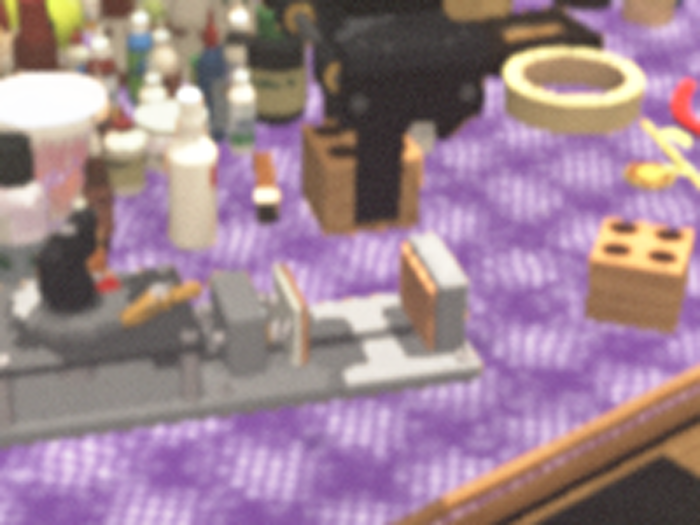

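The side crop shows the block hanging upright between the jaws, crop px (360,180). Depth puts its faces at clamp y -93.6 and -41.4, with about 6–7 mm clear on each side. I'll make the small correction and lower it.

```bash
python3 -m inch '[[[0.5,-0.9,20,0],[0,0,25,0],[0,0,15,0],[0,0,8,0],[0,0,5,0],[0,0,3,0],[0,0,1.5,0],[0,0,0,0]]]'; python3 go.py .4392 -.1050 .0205 36.1
```

```text
time: 7.35
position: [0.4393, -0.1042, 0.0214]
ee_rot: [0.0, 0.951, 0.31, 0.0]
wrist_force: [0.3, -0.4, -1.3]
width: 0.0519
t 7.35 pos [ 0.4393 -0.1042  0.0214] yaw 36.12 w 0.0519 tilt [ 0.001 -0.    -1.   ] shift mm [-0.6  0.5  0.9] turn 0.0 F [ 0.3 -0.4 -1.3]
```

```bash
python3 -m inch '[[[0,0.5,0.8,0],[0,0,0,0]]]'; python3 -m inch '[[[0,0,0,0],[0,0,0,0],[0,0,0,0],[0,0,0,0]]]' 0.2; python3 -m inch '[[[0,0,-15,0],[0,0,-30,0],[0,0,-45,0],[0,0,-50,0],[0,0,0,0],[0,0,0,0]]]'; python3 go.py .5620 -.0163 .150 94.2
python3 - <<'E'
from h import *
o=robot.get_obs();print(o["qpos"])
b,e=snapshot("side");a,d=snapshot("top")
for cam,dd in(("side",e),("top",d)):
  P=cloud(cam,dd)
  th=np.radians(36.08);ey=np.array([np.cos(th),np.sin(th)]);ex=np.array([ey[1],-ey[0]])
  D=P[...,:2]-[.4933,-.0655];X=D@ex*1000;Y=D@ey*1000;Z=P[...,2]*1000
  m=(abs(Z-54)<5)&(abs(X)<40)&(Y>-99)&(Y<-38)
  if m.sum()>20: print(cam,"block top",cv2.minAreaRect(np.stack([X[m],Y[m]],1).astype(np.float32)),Z[m].mean(),m.sum())
E
```

```text
time: 7.6
position: [0.4397, -0.1047, 0.0207]
ee_rot: [0.0, 0.951, 0.31, 0.0]
wrist_force: [0.2, 0.3, -1.2]
width: 0.0522
time: 8.1
position: [0.4394, -0.1046, 0.0204]
ee_rot: [0.0, 0.951, 0.31, 0.0]
wrist_force: [-0.0, -0.1, 0.3]
width: 0.0754
time: 8.85
position: [0.4393, -0.1045, 0.1606]
ee_rot: [0.0, 0.951, 0.31, 0.0]
wrist_force: [0.4, 0.4, -0.7]
width: 0.0758
t 8.85 pos [ 0.4393 -0.1045  0.1606] yaw 36.12 w 0.0758 tilt [ 0. -0. -1.] shift mm [151.2   1.1  10.7] turn -58.1 F [ 0.4  0.4 -0.7]
[-3.52610721e-01 -2.95699083e-01  2.13435748e+00 -2.78340405e-05
  1.30240289e+00  5.87713926e-01]
side block top ((-0.9473857879638672, -66.52052307128906), (56.120182037353516, 52.29798889160156), 0.004285192582756281) 53.893221629800706 441
top block top ((-0.5353908538818359, -83.79754638671875), (17.764612197875977, 51.7699089050293), 89.34619903564453) 53.84992106349209 272
```

Block stands upright (top at 53.9 mm) and square in the bay. On to the knob.

```bash
python3 -m inch '[[[30,0,0,0],[40,0,0,0],[40,0,0,0],[30,1.1,0,0],[11.2,0,0,0],[0,0,0,-9.7],[0,0,0,-9.7],[0,0,0,-9.7],[0,0,0,-9.7],[0,0,0,-9.7],[0,0,0,-9.5],[0,0,0,0],[0,0,0,0]]]' 0.5; python3 go.py .5620 -.0163 .0692 94.0
python3 - <<'E'
from h import *
b,e=snapshot("side");a,d=snapshot("top");P=cloud("top",d)
th=np.radians(36.08);ey=np.array([np.cos(th),np.sin(th)]);ex=np.array([ey[1],-ey[0]])
D=P[...,:2]-[.4933,-.0655];X=D@ex*1000;Y=D@ey*1000;Z=P[...,2]*1000
m=(abs(Z-54)<5)&(abs(X)<40)&(Y>-99)&(Y<-38)
if m.sum()>20: print("block top",cv2.minAreaRect(np.stack([X[m],Y[m]],1).astype(np.float32)),m.sum())
i=proj("side",[.55,-.02,.1]).astype(int);print(i)
save("s3",cv2.resize(b[i[1]-75:i[1]+75,i[0]-100:i[0]+100],None,fx=3.5,fy=3.5,interpolation=cv2.INTER_CUBIC))
E
```

```text
time: 10.58
position: [0.5616, -0.0166, 0.1598]
ee_rot: [-0.0, 0.682, 0.731, -0.0]
wrist_force: [-0.5, 0.2, 1.1]
width: 0.0478
t 10.57 pos [ 0.5616 -0.0166  0.1598] yaw 93.97 w 0.0478 tilt [-0.001  0.    -1.   ] shift mm [ 0.2  0.5 90.6] turn -0.0 F [-0.5  0.2  1.1]
block top ((-0.37543296813964844, -66.60369873046875), (51.94291305541992, 51.89009475708008), 0.24180196225643158) 906
[252 237]
```

View pics/s3.png

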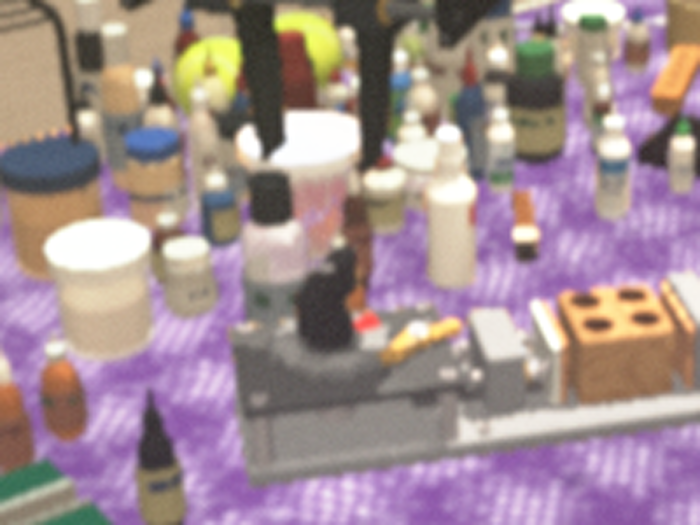

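The block stands between the corks (crop px 615,335), and the open fingers straddle the T-knob (px 325,300). Next: descend and grip.

```bash
python3 -m inch '[[[0.2,0.5,25,0],[0,0,30,0],[0,0,20,0],[0,0,10,0],[0,0,5.5,0],[0,0,0,0],[0,0,0,0]]]'; python3 -m inch '[[[0,0,0,0],[0,0,0,0],[0,0,0,0],[0,0,0,0],[0,0,0,0]]]' 1; python3 go.py .5620 -.0163 .0692 -11.5
```

```text
time: 11.55
position: [0.5634, -0.0162, 0.0709]
ee_rot: [0.001, 0.681, 0.732, 0.001]
wrist_force: [0.3, -0.1, 0.7]
width: 0.0476
time: 12.18
position: [0.5635, -0.0161, 0.0701]
ee_rot: [0.001, 0.681, 0.732, 0.001]
wrist_force: [5.0, 1.2, -2.2]
width: 0.0223
t 12.18 pos [ 0.5635 -0.0161  0.0701] yaw 94.12 w 0.0223 tilt [ 0.002  0.    -1.   ] shift mm [-0.1 -1.5  0.9] turn 105.6 F [ 5.   1.2 -2.2]
```

```bash
python3 -m inch '[[[0,0,0,0],[0,0,0,0],[0,0,0,0]]]'; python3 go.py .5620 -.0163 .0692 -11.5;python3 - <<'E'
from h import *
print(robot.get_obs()["wrist_torque"])
b,e=snapshot("side");a,d=snapshot("top")
i=proj("side",[.56,-.016,.09]).astype(int);j=proj("top",[.56,-.016,.09]).astype(int)
c=[cv2.resize(x[k[1]-40:k[1]+40,k[0]-40:k[0]+40],(400,400),interpolation=cv2.INTER_CUBIC) for x,k in((b,i),(a,j))]
save("s4",np.hstack(c))
E
```

```text
time: 12.55
position: [0.5635, -0.0161, 0.0701]
ee_rot: [0.001, 0.681, 0.732, 0.001]
wrist_force: [4.9, 0.6, -3.6]
width: 0.0227
t 12.55 pos [ 0.5635 -0.0161  0.0701] yaw 94.12 w 0.0227 tilt [ 0.002  0.    -1.   ] shift mm [-0.1 -1.5  0.9] turn 105.6 F [ 4.9  0.6 -3.6]
[ 0.11952964 -1.09791564 -0.03170311]
```

View pics/s4.png

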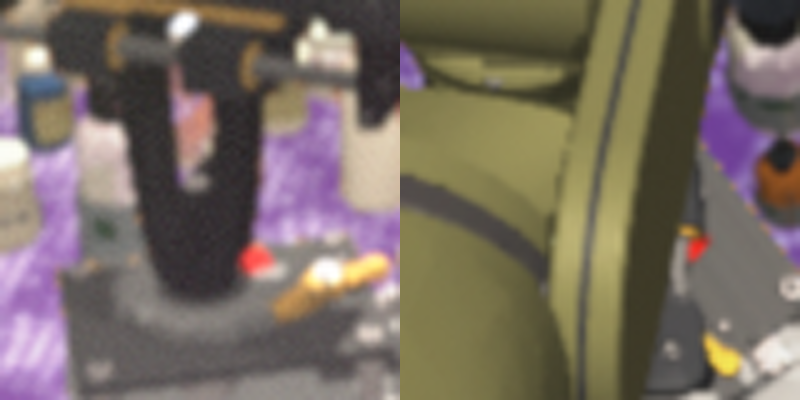

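```bash
python3 - <<'E'
from h import *
z=np.load("s0.npz")
th=np.radians(36.08-90-32);u=np.array([np.cos(th),np.sin(th)]);v=np.array([-u[1],u[0]])
for cam,k in(("side","e"),("top","d")):
  P=cloud(cam,z[k]);D=P[...,:2]-[.562,-.0163];A=D@u*1000;B=D@v*1000;Z=P[...,2]*1000
  for lo in range(56,108,4):
    m=(Z>=lo)&(Z<lo+4)&(np.hypot(A,B)<34)
    if m.sum():print(cam,lo,m.sum(),"along",np.round([A[m].min(),A[m].max()]),"across",np.round(np.percentile(B[m],[0,5,50,95,100]),1))
  m=(Z>90)&(Z<104)&(np.hypot(A,B)<34)
  for a in range(-28,29,8):
    s=m&(abs(A-a)<4)
    if s.sum():print(" bar",a,np.round([B[s].min(),B[s].mean(),B[s].max()],1))
E
```

```text
side 56 333 along [-33.  29.] across [-33.9 -29.4  -8.9  26.7  32.6]
side 60 38 along [-21.  16.] across [-15.5 -12.1  -3.8  10.8  15.6]
side 64 16 along [-12.   2.] across [-11.4 -11.3  -7.   -0.7   0.7]
side 68 19 along [-13.   1.] across [-12.5 -12.   -9.1  -2.5  -1.9]
side 72 27 along [-28.  13.] across [-10.9 -10.8  -7.   -0.8   2.7]
side 76 32 along [-30.  25.] across [-8.5 -7.  -5.7  1.4  4.8]
side 80 36 along [-30.  26.] across [-8.1 -7.3 -5.7  3.2  5.6]
side 84 40 along [-32.  29.] across [-7.4 -7.  -5.5  3.7  5.7]
side 88 36 along [-30.  21.] across [-8.2 -7.  -6.1  3.   5. ]
side 92 44 along [-30.  25.] across [-7.7 -7.3 -5.8  4.   4.7]
side 96 108 along [-30.  25.] across [-7.4 -6.7 -1.9  5.1  7. ]
side 100 14 along [-21.  18.] across [-4.5 -4.  -0.1  3.3  3.5]
 bar -28 [-7.4 -1.5  5. ]
 bar -20 [-7.5 -2.6  5. ]
 bar -12 [-7.  -2.7  7. ]
 bar -4 [-7.7 -1.8  6.7]
 bar 4 [-6.9 -3.3  4.7]
 bar 12 [-6.9 -2.7  5.1]
 bar 20 [-6.6 -1.   6.4]
 bar 28 [-4.5 -3.4 -2.3]
top 56 380 along [-32.  31.] across [-33.8 -28.7 -10.2  26.2  30.8]
top 60 44 along [-24.  23.] across [-26.2 -25.
[... 159 characters left out ...]
23 along [-7.  9.] across [-11.4 -10.9  -7.5  -5.7  -5.5]
top 76 16 along [-26.  25.] across [-10.6  -9.3  -6.2  -5.4  -4.9]
top 80 28 along [-27.  29.] across [-7.5 -6.7 -6.  -0.4  2.6]
top 84 21 along [-27.  27.] across [-7.1 -7.  -6.1 -4.6 -4.4]
top 88 17 along [-25.  25.] across [-7.2 -7.1 -6.7 -5.1 -4.9]
top 92 53 along [-28.  28.] across [-7.3 -6.8 -5.2  6.5  7.4]
top 96 197 along [-28.  28.] across [-7.8 -5.8  0.   5.8  7.5]
top 100 30 along [-27.  23.] across [-6.  -4.9  1.1  4.4  4.9]
 bar -28 [-6.6 -1.4  5.7]
 bar -20 [-7.2 -1.5  5.5]
 bar -12 [-7.8 -0.8  7.4]
 bar -4 [-6.9 -1.1  6. ]
 bar 4 [-6.6 -0.8  7.2]
 bar 12 [-6.7 -0.8  6.7]
 bar 20 [-5.9  0.   7.5]
 bar 28 [-5.2 -0.   6.5]
```

There's a round hub of about 22 mm up to z≈75 mm, and the fingertips closed on it instead of the bar. I'll open, rise 7 mm and regrip on the bar.

```bash
python3 -m inch '[[[0,0,0,0],[0,0,0,0],[0,-1.7,-3,0],[0,0,-4,0],[0,0,0,0]]]' 0.6; python3 -m inch '[[[0,0,0,0],[0,0,0,0],[0,0,0,0],[0,0,0,0],[0,0,0,0]]]' 1; python3 go.py .5620 -.0163 .0770 -11.5
```

```text
time: 13.28
position: [0.5613, -0.0163, 0.0775]
ee_rot: [0.0, 0.681, 0.732, 0.0]
wrist_force: [0.5, 0.0, 0.4]
width: 0.038
time: 13.9
position: [0.5635, -0.0162, 0.0768]
ee_rot: [0.002, 0.681, 0.732, 0.002]
wrist_force: [11.2, -0.3, -7.3]
width: 0.0138
t 13.9 pos [ 0.5635 -0.0162  0.0768] yaw 94.12 w 0.0138 tilt [ 0.007  0.    -1.   ] shift mm [-0.  -1.5 -0.2] turn 105.6 F [11.2 -0.3 -7.3]
```

```bash
python3 -m inch '[[[0,2.2,0,0],[0,0,0,0],[0,0,0,9.5],[0,0,0,9.5],[0,0,0,9.5],[0,0,0,9.5],[0,0,0,0],[0,0,0,0]]]'; python3 go.py .5635 -.0162 .0768 -11.4
```

```text
time: 14.9
position: [0.5632, -0.0161, 0.0768]
ee_rot: [0.0, 0.882, 0.471, 0.0]
wrist_force: [2.1, -0.2, -1.5]
width: 0.0139
t 14.9 pos [ 0.5632 -0.0161  0.0768] yaw 56.26 w 0.0139 tilt [ 0. -0. -1.] shift mm [0.  0.3 0. ] turn 67.7 F [ 2.1 -0.2 -1.5]
```

```bash
python3 -m inch '[[[0,0,0,9.5],[0,0,0,9.5],[0,0,0,9.5],[0,0,0,9.5],[0,0,0,9.5],[0,0,0,9.5],[0,0,0,9.5],[0,0,0,0],[0,0,0,0],[0,0,0,0]]]'; python3 go.py .5635 -.0162 .0768 -11.4; python3 - <<'E'
from h import *
print(robot.get_obs()["wrist_torque"])
b,e=snapshot("side")
i=proj("side",[.51,-.05,.06]).astype(int)
save("s5",cv2.resize(b[i[1]-60:i[1]+60,i[0]-80:i[0]+80],None,fx=5,fy=5,interpolation=cv2.INTER_CUBIC))
E
```

```text
time: 16.15
position: [0.5629, -0.0155, 0.0768]
ee_rot: [-0.0, 0.996, -0.09, -0.0]
wrist_force: [0.4, 4.0, 0.2]
width: 0.0138
t 16.15 pos [ 0.5629 -0.0155  0.0768] yaw -10.28 w 0.0138 tilt [-0.001  0.001 -1.   ] shift mm [ 0.7  0.5 -0. ] turn 1.1 F [0.4 4.  0.2]
[ 0.73176713 -0.02213894  0.28175681]
```

View pics/s5.png

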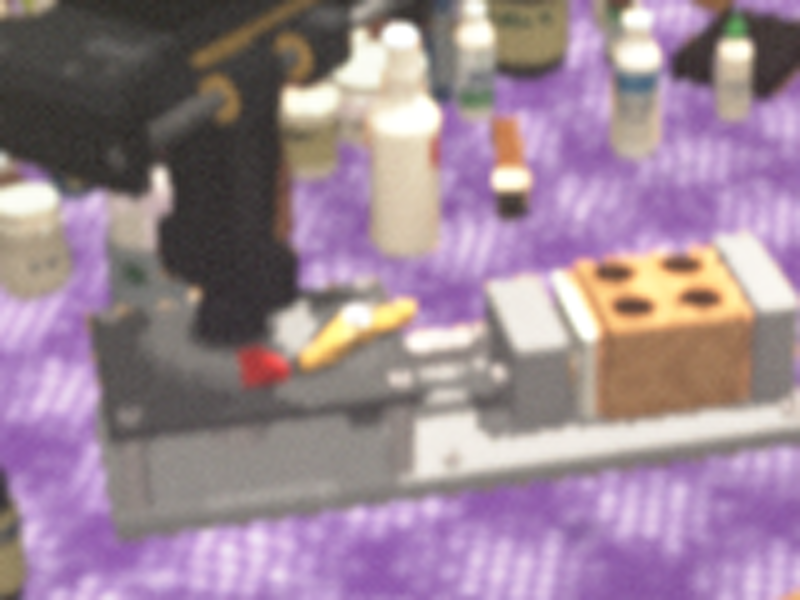

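The picture shows the red tooth (crop px 265,367) past the pawl nose (300,360), with the block pressed between both corks. The turn was 104.4° (3 teeth + 14°). Releasing.

```bash
python3 -m inch '[[[0,0,0,0],[0,0,0,0],[0,0,0,0],[0,0,0,0],[0,0,0,0]]]' 0.5; python3 -m inch '[[[0,0,-15,0],[0,0,-30,0],[0,0,-50,0],[0,0,-50,0],[0,0,-20,0],[0,0,0,0],[-40,0,0,0],[-60,0,0,0],[-60,0,0,0],[-60,0,0,0],[0,0,0,0],[0,0,0,0]]]'; python3 - <<'E'
from h import *
a,d=snapshot("top");b,e=snapshot("side")
th=np.radians(36.08);ey=np.array([np.cos(th),np.sin(th)]);ex=np.array([ey[1],-ey[0]])
for cam,I,dd in(("top",a,d),("side",b,e)):
  P=cloud(cam,dd);I=I.astype(int);D=P[...,:2]-[.4933,-.0655];X=D@ex*1000;Y=D@ey*1000;Z=P[...,2]*1000
  m=(Z>93)&(Z<103)&(np.hypot(X,Y-85)<36)
  if m.sum()>20:print(cam,"knob",cv2.minAreaRect(np.stack([X[m],Y[m]],1).astype(np.float32)),m.sum())
  f=(I[...,0]>190)&(I[...,1]<80)&(I[...,2]<80)&(np.hypot(X,Y-85)<45)&(Z>45)
  if f.sum():print("red",f.sum(),"ang",np.degrees(np.arctan2(Y[f].mean()-85,X[f].mean())))
  m=(abs(Z-54)<1.6)&(abs(X)<27)&(Y>-99)&(Y<-50)
  print("block",cv2.minAreaRect(np.stack([X[m],Y[m]],1).astype(np.float32)),m.sum())
  for l in ["glue_bottle","brush","cork"]:
    for s in silhouettes(cam,l)[:1]: print(l,np.round(s["xy"]))
i=proj("top",[.50,-.06,.05]).astype(int);j=proj("side",[.51,-.05,.06]).astype(int)
save("s6",np.hstack([cv2.resize(x[k[1]-60:k[1]+60,k[0]-60:k[0]+60],(400,400),interpolation=cv2.INTER_CUBIC) for x,k in((a,i),(b,j))]))
E
```

```text
time: 16.82
position: [0.5632, -0.0163, 0.0769]
ee_rot: [0.0, 0.996, -0.091, 0.0]
wrist_force: [0.3, -0.2, -0.2]
width: 0.0472
time: 18.32
position: [0.3463, 0.0236, 0.2403]
ee_rot: [0.0, 0.996, -0.09, -0.001]
wrist_force: [1.1, -0.5, 0.9]
width: 0.0474
top knob ((0.6152009963989258, 84.7845687866211), (57.965972900390625, 13.859505653381348), 60.51249694824219) 264
red 30 ang -148.33953447779373
block ((-0.4623851776123047, -74.45843505859375), (48.822288513183594, 51.700042724609375), 89.93624877929688) 561
glue_bottle [365. 179.]
cork [410. 196.]
side knob ((-0.6507062911987305, 85.75466918945312), (57.24040985107422, 16.063251495361328), 63.886756896972656) 189
red 9 ang -147.22170878908292
block ((-0.3847064971923828, -74.51354217529297), (53.10424041748047, 48.69243621826172), 0.09840898960828781) 329
glue_bottle [281. 224.]
```

View pics/s6.png

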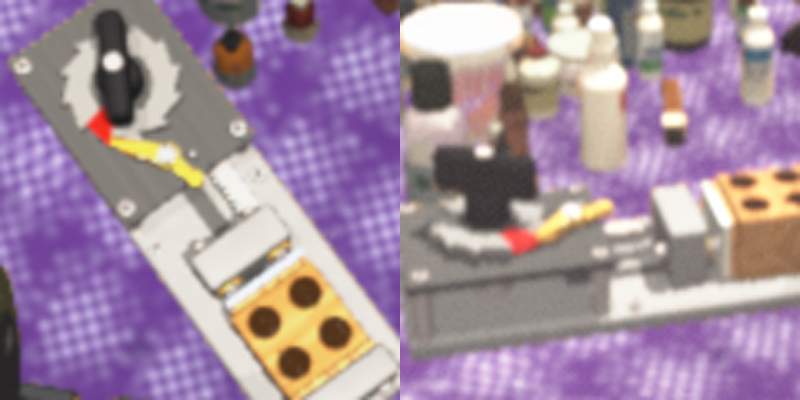

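The red tooth sits just behind the pawl nose (left crop px 100,125 against 115,142). It has turned 88.6° and the bar about 88–92°, which matches exactly 3 teeth after spring-back. Block is square against the fixed jaw, and the arm is clear of everything.

```bash
python3 -c "
from cell import robot
print(robot.finish_job(), robot.get_obs()['time'])"
```

```text
the job is handed in; nothing more can be done
the job is handed in; nothing more can be done
```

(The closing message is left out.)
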